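# Load a fresh roll into the lab's report printer

## Robot

A 6-joint arm with a two-finger parallel gripper is mounted at the origin on the work surface. World frame = base frame: x ahead of the robot, y to its left, z up, the work surface at z = 0. Lengths are in m, angles in rad, forces in N, time in s.
With the tool pointing down it reaches from about 0.35 to 0.975 m from the base axis. Payload 4.9 kg.
Tool frame: the origin (TCP) lies between the finger pads; the fingertips stand 19 mm ahead of it and the grasp point (between the pads) is the TCP; z points along the fingers, y is the direction in which the jaws open and shut (so a half turn about z gives the same grasp; the last joint's range is limited). The gripper opens to 85 mm and grips with 20 to 120 N. Pads are 22 mm wide; open, the fingers measure 114 mm over their backs; the gripper's body (76 mm by 85 mm) begins 54 mm behind the grasp point. The pads swing forward as they close: fully open they stand 13 mm farther back than shut.
Start: joints at [-1.446, 0.053, 1.613, -0, 1.476, -0.119], TCP at [0.151, -0.606, 0.25] pointing down, gripper open.
Joint ranges: [-3.01, 3.01], [-1.01, 2.22], [0.06, 2.58], [-1.02, 4.17], [0.09, 2.62], [-3.14, 3.14]. Speed limits (rad/s): [2.57, 2.57, 3.14, 3.14, 3.14, 3.14].

## Interface

Orientations are given as a unit quaternion [w, x, y, z].
In Python, from plant import state, grab_frame, calibration, job_done gives the robot as it stands. The module is installed in compiled form; this text tells all that it offers.
- The arm moves only by the tool servo_tool, never from a script. Its argument "deltas" is a list that holds one entry, the list of rows, each a list of 5 numbers: the finger opening in mm, from 0 to 85.4, then the shift along the world's x, y, z in mm, then the turn about the world's z in units of 6 degrees (1.0 is 6 degrees). A call has 1 to 5 rows; each row is the pose to reach, as a shift and turn from the pose commanded when the call began; what a row does not reach only later rows make up. A row lasts 1/8 s, in which the tool goes at most 62.5 mm and 10.7 degrees, less where a joint would pass 70% of its speed; a pose out of reach is approached as far as the arm can. A call with a gripper value outside its range is refused whole. The fingers move at their own pace and stop on an object; the grip force is fixed at half the most. Time passes only in rows, so rows that repeat a pose let the fingers close. It gives the time, the measured TCP pose, the force and the opening at its end, in the units of the state.
- state(): the state, without advancing time (a new reading comes with each control period).
- grab_frame(name): name is "scene" or "side" or "wrist"; returns the picture (400x640x3 uint8, red, green, blue); there is no depth.
- calibration(name): a dict with "intrinsics" (3x3 intrinsics, pixels), "k1" (the pictures are not rectified: a ray, as slopes to the right and down, at radius r is drawn at 1 + k1 r^2 times it, then the intrinsics apply), "world_from_camera" (4x4, takes a point from camera to world coordinates). Camera axes: x right, y down, z forward; pixel columns grow to the right and rows downward; lengths in m; the calibration is good to about 2 mm. A picture is of the moment at which its call begins: read the wrist's pose just before it. calibration takes no time and is no camera call; for the wrist camera it gives the pose at the moment of the call.
- job_done(): hands the job in, once; it reports no verdict.
The state is a dict: "time": time; "joint_pos": joint angles; "joint_vel": joint speeds; "joint_efforts": joint torques, N m; "tool_pos": TCP position; "tool_rot": TCP orientation; "contact_force": force on the tool from outside, world axes, zero at the start; "ft_torque": the same for the moment, N m; "gripper_width": opening from 0.0 (shut) to 1.0 (fully open).
Only numpy, scipy, OpenCV 4.12 (cv2) and the standard library are available. Lean on these libraries where they do the work, as an engineer would, in place of code of your own. Each camera call takes 0.05 s, during which the arm holds its last target.

## Task

Load the fresh thermal paper roll, which is already on its spring-loaded spindle, into the roll holder on top of the report printer: the steel plunger goes into the left cup (the printer's left as the robot faces it) and the fixed black pin into the right cup. Start the plunger in its cup, push the spring in just far enough to bring the pin down past the right cheek, then let the spring drive the pin fully home and let go. Work gently - the holder is thin plastic and must not be forced or leaned on - and leave the other things on the bench where they stand.

Things in the scene. Friction and masses are not known exactly. Their poses are not given: they have to be found in the camera images.
- roll_center (a point): Centre of the fresh white paper roll, 50 mm in diameter, 58 mm wide, fixed on its spindle (about 160 g in all), lying on the bench, centre 25 mm up; grip it across its diameter. The spindle runs along this point's y axis, +y towards the steel plunger; x and z may be rolled round it. A black barrel 16 mm thick stands out to 52 mm from the centre on the plunger's side, 56 mm on the pin's.
- plunger_tip (a point): Outer end of the steel spring plunger, a rod 8 mm thick with a round end. Spring out, it lies 77 mm from the roll's centre (149 mm from the pin's tip). It slides straight in by at most 15 mm against about 0.8 N per mm plus 0.4 N at the start: 12.4 N at 15 mm, where it meets a hard stop. Seated in both cups, the spindle keeps its spring 5 mm in. Axes as roll_center.
- pin_tip (a point): Outer end of the fixed black pin at the spindle's other end (-y of roll_center), 8 mm thick with a round end, 72 mm from the roll's centre. With the plunger on the bottom of its cup, the pin clears the inner face of the right cheek once the spring is 12 mm in. Axes as roll_center.
- printer: White report printer, fixed, 190 mm deep, 210 mm wide, deck 45 mm high. Origin on the bench below the middle of the holder's range; x from its front (towards the robot, within 0.3 rad) to its back, y to its left, z up. Black print head: x -115 to -70 mm, 64 mm high. The roll holder on the deck is thin plastic and bears 22 N at most.
- cup_axis (a point): Point on the axis of the holder's two cups (along y), 88 mm above the printer's origin; axes as the printer's. Two grey cheeks, 34 mm wide in x, 12 mm thick, tops 17 mm above this axis, inner faces 130 mm apart, each with a blind cup 12.4 mm wide, 7 mm deep. The holder is clamped up to 6 mm left or right of the middle, not reported: left inner face at y = 59 to 71 mm, right 130 mm from it.
- tube_rack: Bystander: loose white rack of capped sample tubes, 190 by 50 mm, 92 mm high, long side along its x. Origin under its centre.
- bare_roll: Bystander: a loose spare roll without spindle, 50 mm in diameter, standing on end, 57 mm high. Origin under its centre.
- reagent_bottle: Bystander: loose white bottle, 56 mm in diameter, 105 mm high. Origin under its centre.
Things that resemble listed ones, but are neither listed nor needed, are in the scene too. What is shaped like the part that bears roll_center but blue or yellow is not meant.

How it is judged:
At the end, for the whole second after the job is handed in: The spindle rests in both cups, held by its own spring: each tip within 5 mm of the cups' axis in height and in depth, and 142.5 to 146.5 mm from tip to tip (the spring about 5 mm in, which it is only with both ends at the bottom of their cups) (x of plunger_tip in the frame of cup_axis between -0.005 and 0.005 m and z of plunger_tip in the frame of cup_axis between -0.005 and 0.005 m and x of pin_tip in the frame of cup_axis between -0.005 and 0.005 m and z of pin_tip in the frame of cup_axis between -0.005 and 0.005 m and distance between plunger_tip and pin_tip between 0.1425 and 0.1465 m and linear speed of spindle below 0.02 m/s); the robot touches nothing.
It fails at once if the spindle or roll presses on the printer with more than 22 N (contact force between spindle and printer above 22 N).
It fails at once if the robot itself presses on the printer with more than 22 N (contact force between the arm and printer above 22 N).
It fails at once if the tube rack is pushed more than 20 mm from where it stood (distance of tube_rack from where it was at the start of the episode above 0.02 m).
It fails at once if the bare roll is pushed more than 20 mm from where it stood (distance of bare_roll from where it was at the start of the episode above 0.02 m).
It fails at once if the reagent bottle is pushed more than 20 mm from where it stood (distance of reagent_bottle from where it was at the start of the episode above 0.02 m).
It also fails if it takes over 72 s, if anything falls off the work surface, if the arm or the gripper's body presses on something with over 40 N, if the wrist force passes 120 N, or if a joint passes its speed limit or range.

## Working session

There is one attempt and no reset: what is moved stays moved. The work goes in short steps, Python scripts to look and compute and a tool call to move; the robot and the scene stay as the last step left them, time stands still between calls to the robot, and variables do not carry over. Pictures are saved under pics/ and viewed, and the job is handed in when it is done.

Besides the shell and the picture viewer there is one more tool, called after "Call:" by a JSON object that holds its "method" and its "body", one argument or row to a line. servo_tool: Moves the arm, as the interface text tells. Its arguments: {"type":"object","properties":{"deltas":{"type":"array","items":{"type":"array","items":{"type":"array","items":{"type":"number"}}}}},"required":["deltas"]}

```bash
mkdir -p pics; python3 - <<'E'
from plant import *
import cv2
for n in ["scene","side","wrist"]:
    c=calibration(n); f=grab_frame(n); cv2.imwrite(f"pics/{n}0.png",f[:,:,::-1])
    print(n,c)
print(state())
E
```

```text
scene {'intrinsics': array([[457.14394299,   0.        , 318.45585564],
       [  0.        , 457.14394299, 197.34368307],
       [  0.        ,   0.        ,   1.        ]]), 'k1': -0.08097872478794733, 'world_from_camera': array([[ 0.80018218,  0.39629403, -0.45017721,  1.1022018 ],
       [ 0.5997433 , -0.52363841,  0.60507089, -0.9312527 ],
       [ 0.0040559 , -0.75415771, -0.65668082,  0.95346235],
       [ 0.        ,  0.        ,  0.        ,  1.        ]])}
side {'intrinsics': array([[512.68208869,   0.        , 322.90081608],
       [  0.        , 512.68208869, 202.23857784],
       [  0.        ,   0.        ,   1.        ]]), 'k1': -0.11922685753074277, 'world_from_camera': array([[-0.97144049, -0.1722879 ,  0.16315715,  0.26727223],
       [-0.23662834,  0.65234654, -0.72003543,  0.96447651],
       [ 0.01761839, -0.73807918, -0.67448404,  1.07923683],
       [ 0.        ,  0.        ,  0.        ,  1.        ]])}
wrist {'intrinsics': array([[320.41645379,   0.        , 315.03434152],
       [  0.        , 320.41645379, 199.6378185 ],
       [  0.        ,   0.        , 
[... 311 characters left out ...]

{'time': 0.15, 'joint_pos': array([-1.44602822e+00,  5.32145775e-02,  1.61397667e+00,  5.21221253e-06,
        1.47604723e+00, -1.18992703e-01]), 'joint_vel': array([ 0.00077989, -0.00258432, -0.00353805, -0.00044013, -0.00031947,
        0.00172807]), 'joint_efforts': array([ 1.34594124e-03, -3.94245315e+01, -3.70720840e+01, -8.94327854e-05,
        4.60812938e-03,  1.30768561e-05]), 'tool_pos': array([ 0.15079381, -0.6060548 ,  0.24934078]), 'tool_rot': array([-8.22914313e-04,  9.92581468e-01,  1.21578586e-01,  2.17888079e-07]), 'contact_force': array([-0.13038514, -0.08052095,  0.44178835]), 'ft_torque': array([-0.03022843, -0.00581236,  0.05653454]), 'gripper_width': 0.9987100654255178}
```

View pics/scene0.png

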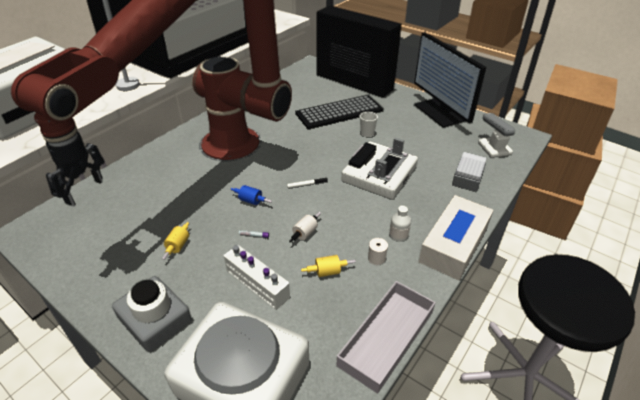

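View pics/side0.png

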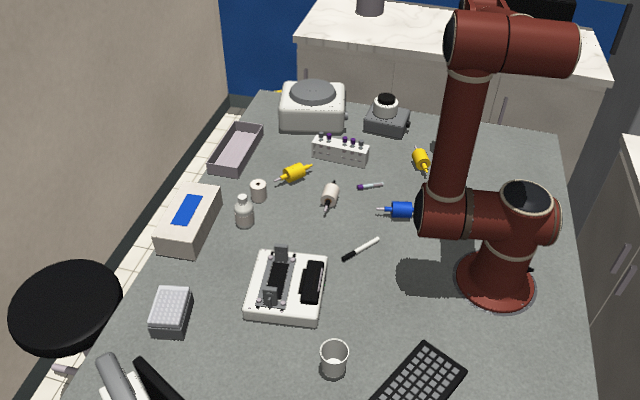

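View pics/wrist0.png

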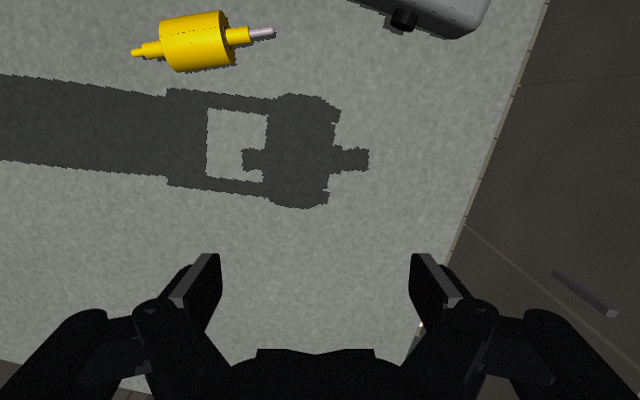

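The candidates in the scene picture are: white roll on a spindle (305,228), blue (250,195), yellow (177,238) and (327,266), and the bare roll (377,250). By the description I choose the white one at scene (305,228), which is side (330,195). I'll check it in a crop.

```bash
python3 - <<'E'
import cv2,numpy as np
a=cv2.imread('pics/scene0.png');b=cv2.imread('pics/side0.png')
c=cv2.resize(a[200:255,270:340],None,fx=5.6,fy=5.6,interpolation=cv2.INTER_CUBIC)
d=cv2.resize(b[165:220,295:365],None,fx=5.6,fy=5.6,interpolation=cv2.INTER_CUBIC)
e=cv2.resize(a[130:200,335:425],None,fx=4.4,fy=4.4,interpolation=cv2.INTER_CUBIC)[:290,:392]
f=cv2.resize(b[240:330,235:335],None,fx=3.2,fy=3.2,interpolation=cv2.INTER_CUBIC)[:290,:]
top=np.hstack([c,d]);
bot=np.zeros((290,784,3),np.uint8);bot[:e.shape[0],:e.shape[1]]=e;bot[:f.shape[0],392:392+f.shape[1]]=f
cv2.imwrite('pics/crop0.png',np.vstack([top,bot])[:598]);print(top.shape)
E
```

```text
(308, 784, 3)
```

View pics/crop0.png

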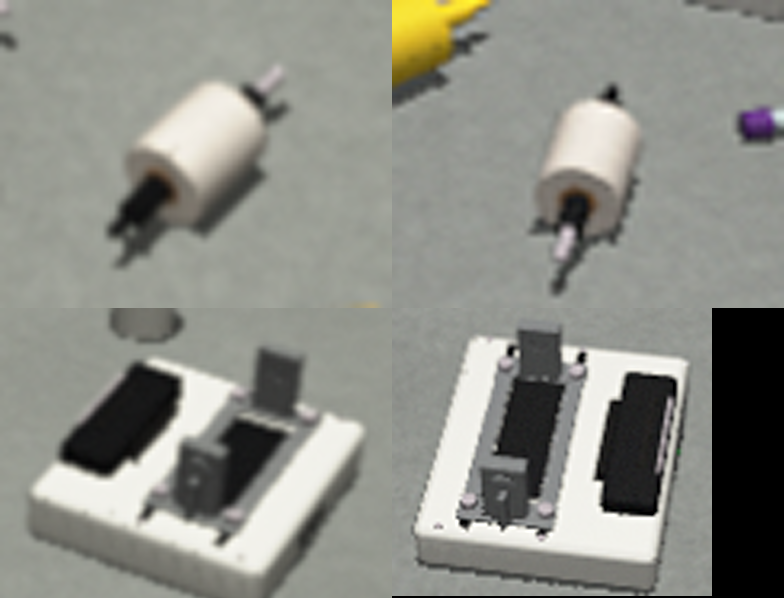

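The chosen roll is white with a steel plunger towards scene (320,213), and a black pin at (290,241). The printer holder has its cheeks near scene (380,172) and (398,147). Next I triangulate roughly.

```bash
cat > h.py <<'E'
import numpy as np,cv2
from plant import *
def ray(c,uv):
    K=c['intrinsics'];D=np.array([c['k1'],0,0,0,0.])
    n=cv2.undistortPoints(np.array([[uv]],float),K,D,None,None,None) if 0 else cv2.undistortPoints(np.array([[uv]],float),K,D)
    n=n[0,0];T=c['world_from_camera'];d=T[:3,:3]@np.array([n[0],n[1],1]);return T[:3,3],d/np.linalg.norm(d)
def plane(c,uv,z):
    o,d=ray(c,uv);return o+d*(z-o[2])/d[2]
def tri(*cs):
    A=np.zeros((3,3));b=np.zeros(3)
    for c,uv in cs:
        o,d=ray(c,uv);P=np.eye(3)-np.outer(d,d);A+=P;b+=P@o
    X=np.linalg.solve(A,b)
    r=[np.linalg.norm((np.eye(3)-np.outer(d,d))@(X-o)) for o,d in [ray(c,uv) for c,uv in cs]]
    return X,max(r)
def proj(c,X):
    T=np.linalg.inv(c['world_from_camera']);X=np.atleast_2d(X)
    rv,_=cv2.Rodrigues(T[:3,:3]);return cv2.projectPoints(X.astype(float),rv,T[:3,3],c['intrinsics'],np.array([c['k1'],0,0,0,0.]))[0][:,0]
E
python3 - <<'E'
from h import *
np.set_printoptions(precision=4,suppress=True)
s=calibration('scene');d=calibration('side')
for n,p,q in [('plg',(319.6,212.9),(325.4,210.5)),('pin',(290.5,240.7),(334.3,181))]:
    print(n,tri((s,p),(d,q)),plane(s,p,.025),plane(d,q,.025))
# cheeks tops: scene crop offset (335,130)/4.4 ; side (235,240)/3.2
S=lambda x,y:(335+x/4.4,130+(y-308)/4.4)
Q=lambda x,y:(235+(x-392)/3.2,240+(y-308)/3.2)
for n,p,q in [('Rcheek top mid',S(208,440),0),('L top mid',S(280,350),0)]:
    print(n,plane(s,p,.105))
print('side L?',plane(d,Q(540,326),.105),plane(d,Q(503,458),.105))
E
```

```text
plg (array([ 0.508 , -0.1286,  0.0229]), np.float64(0.0013451114314596306)) [ 0.5107 -0.1301  0.025 ] [ 0.5064 -0.1272  0.025 ]
pin (array([ 0.512 , -0.2693,  0.0234]), np.float64(0.0009216889946022577)) [ 0.514  -0.2703  0.025 ] [ 0.5109 -0.268   0.025 ]
Rcheek top mid [0.5731 0.1134 0.105 ]
L top mid [0.5576 0.2456 0.105 ]
side L? [0.5675 0.1129 0.105 ] [0.555  0.2483 0.105 ]
```

Call:
{"method": "servo_tool", "body": {
  "deltas": [
    [[85, 40, 45, 0, 1.6], [85, 80, 91, 0, 3.2], [85, 120, 136, 0, 4.8], [85, 160, 182, 0, 6.4], [85, 200, 228, 0, 8.0]]
  ]
}}

```text
time: 0.78
tool_pos: [0.3518, -0.3768, 0.2501]
tool_rot: [0.0, 0.856, 0.517, 0.0]
contact_force: [0.9, 0.0, 0.5]
gripper_width: 0.995
```

Call:
{"method": "servo_tool", "body": {
  "deltas": [
    [[85, 40, 45, 0, 1.6], [85, 80, 91, 0, 3.2], [85, 120, 136, 0, 4.6], [85, 159, 181, 0, 4.9], [85, 159, 181, 0, 4.9]]
  ]
}}

```text
time: 1.4
tool_pos: [0.5115, -0.1943, 0.2499]
tool_rot: [-0.0, 0.696, 0.718, 0.0]
contact_force: [-0.4, 0.0, 0.5]
gripper_width: 0.998
```

```bash
python3 - <<'E'
from h import *
c=calibration('wrist');f=grab_frame('wrist');cv2.imwrite('pics/w1.png',f[:,:,::-1]);np.save('w1.npy',c)
st=state();print(st['time'],st['tool_pos'],st['tool_rot'],st['gripper_width'],st['joint_pos'])
E
```

```text
1.45 [ 0.51046059 -0.19591615  0.24981363] [-4.42737382e-04  6.97367286e-01  7.16713743e-01 -2.89532314e-04] 0.9930864808421916 [-5.02437599e-01 -1.33627175e-01  1.79468340e+00 -3.23916381e-04
  1.48154406e+00 -5.29769444e-01]
```

View pics/w1.png

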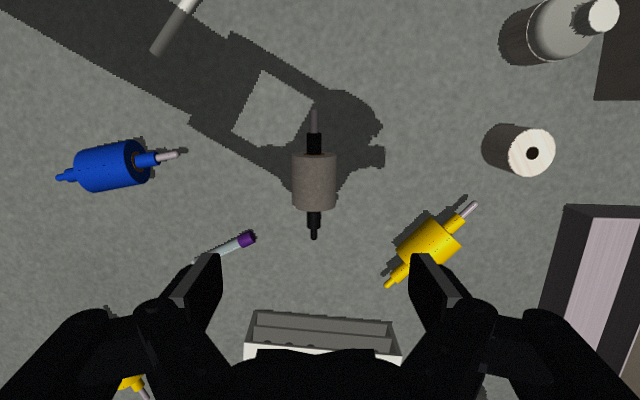

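The wrist view shows the plunger tip at (313,110), pin tip at (314,240), and the roll between them, with steel up. I'll measure it and its near neighbours.

```bash
python3 - <<'E'
from h import *
np.set_printoptions(precision=4,suppress=True)
c=np.load('w1.npy',allow_pickle=True).item()
im=cv2.imread('pics/w1.png')
g=im.max(2)
for r in list(range(104,116))+list(range(230,246)): print(r,g[r,303:326])
P=plane(c,(313.5,109),.025);Q=plane(c,(314,241),.025);d=P-Q
print(P,Q,np.linalg.norm(d),np.degrees(np.arctan2(d[1],d[0])),'ctr',Q+d*72/149)
for n,u,z in [('tube cap',(256,237),.01),('yellow pin',(387,287),.01),('yellow edge',(400,250),.025),('rack near',(320,312),.092)]: print(n,plane(c,u,z))
# left/right roll edges
E
```

```text
104 [116 119 120 126 120 118 122 122 101  66  49  54  52  55  57  49  50  56
  53  56  55  52  56]
105 [116 119 119 122 120 116 119 122 106  64  51  55  53  50  54  51  53  53
  53  52  54  57  52]
106 [117 120 124 120 122 116 116 110  89  57  57  54  49  55  53  55  54  52
  52  57  54  48  55]
107 [120 118 119 123 117 117 115  97  60  49  48  53  57  56  53  50  51  52
  55  50  52  51  50]
108 [118 117 122 119 118 120 117  87  44  51  54  54  55  52  54  51  53  54
  50  47  52  53  49]
109 [121 118 118 117 121 124 115  77  52  57  62  66  63  60  52  54  52  53
  52  50  50  51  47]
110 [116 117 118 119 124 108  79  63  56  75  74  74  70  64  51  49  53  49
  49  55  49  53  51]
111 [117 116 118 117 120  98  48  49  61  70  78  82  72  66  54  49  51  53
  50  52  53  51  51]
112 [114 117 119 119 122  95  46  52  64  69  78  75  70  67  57  49  50  50
  50  49  50  52  49]
113 [115 118 121 119 114  92  42  50  64  68  76  80  71  70  55  46  50  50
  50  50  54  49  50]
114 [117 116 121 105  80  64  45  51  62  68  75  76  73  72  51  47  53  53
  51  50  51  54  53]
115 [118 11
[... 1237 characters left out ...]
 118 120 119 116
 117 121 117 121 122]
242 [120 120 123 120 116 120 118 120 123 125 126 126 124 119 121 116 116 114
 117 119 120 119 119]
243 [124 125 124 124 121 122 122 127 130 125 129 128 123 121 124 119 120 117
 117 121 120 120 121]
244 [129 123 129 123 124 122 120 125 123 124 125 124 123 124 121 119 118 117
 119 119 115 121 117]
245 [121 126 125 127 126 128 127 126 123 119 118 121 120 124 123 119 118 118
 115 117 117 120 118]
[ 0.5089 -0.1266  0.025 ] [ 0.5139 -0.2764  0.025 ] 0.14985918777023066 91.88824549131289 ctr [ 0.5115 -0.204   0.025 ]
tube cap [ 0.4428 -0.2799  0.01  ]
yellow pin [ 0.6102 -0.3448  0.01  ]
yellow edge [ 0.6167 -0.2851  0.025 ]
rack near [ 0.5216 -0.3258  0.092 ]
```

Call:
{"method": "servo_tool", "body": {
  "deltas": [
    [[85, 1, -4, -60, 0.05], [85, 1.5, -7, -115, 0.05], [85, 1.5, -7, -170, 0.05], [85, 1.5, -7, -210, 0.05], [85, 1.5, -7, -225, 0.05]]
  ]
}}

```text
time: 2.08
tool_pos: [0.5087, -0.2045, 0.0222]
tool_rot: [-0.003, 0.697, 0.717, -0.001]
contact_force: [-0.2, -0.9, -0.6]
gripper_width: 0.993
```

Call:
{"method": "servo_tool", "body": {
  "deltas": [
    [[85, 0, 0, 0, 0], [45, 0, 0, 0, 0], [45, 0, 0, 0, 0], [45, 0, 0, 0, 0], [45, 0, 0, 0, 0]]
  ]
}}

```text
time: 2.7
tool_pos: [0.5129, -0.2055, 0.0278]
tool_rot: [0.002, 0.697, 0.717, 0.0]
contact_force: [-1.6, -0.8, 7.8]
gripper_width: 0.567
```

Call:
{"method": "servo_tool", "body": {
  "deltas": [
    [[45, 0, 0, 0, 0], [45, 0, 0, 0, 0], [45, 0, 0, 0, 0]]
  ]
}}

```text
time: 3.08
tool_pos: [0.5129, -0.2055, 0.0277]
tool_rot: [0.002, 0.697, 0.717, 0.0]
contact_force: [-1.4, -0.3, 6.7]
gripper_width: 0.568
```

Call:
{"method": "servo_tool", "body": {
  "deltas": [
    [[45, 0, 0, 20, 0], [45, 0, 0, 60, 0], [45, 0, 0, 120, 0], [45, 0, 0, 175, 0], [45, 0, 0, 175, 0]]
  ]
}}

```text
time: 3.7
tool_pos: [0.5144, -0.206, 0.2083]
tool_rot: [0.006, 0.697, 0.717, 0.002]
contact_force: [0.0, -0.8, -1.5]
gripper_width: 0.568
```

```bash
python3 - <<'E'
from h import *
for n in ['wrist','side','scene']:
    c=calibration(n);f=grab_frame(n);cv2.imwrite(f'pics/{n}2.png',f[:,:,::-1]);np.save(f'{n}2.npy',c)
st=state();print(st['time'],st['tool_pos'],st['tool_rot'],st['gripper_width'],st['contact_force'],st['ft_torque'])
E
```

```text
3.85 [ 0.51054885 -0.20392739  0.19933203] [-9.23011801e-04  6.96688343e-01  7.17373301e-01 -2.17607673e-04] 0.5645478170756736 [-0.41304046 -0.17443708 -3.01439249] [0.02508114 0.04266701 0.00167471]
```

View pics/wrist2.png

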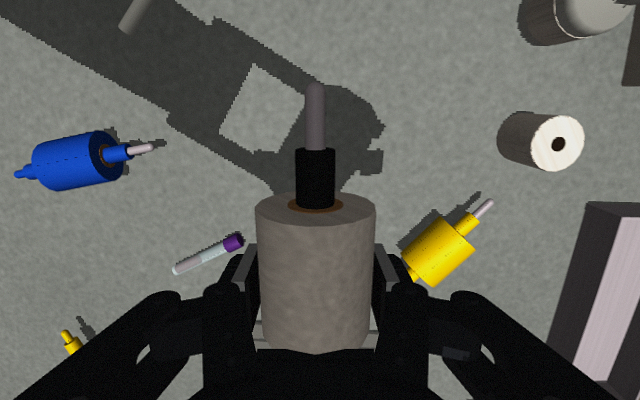

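View pics/scene2.png

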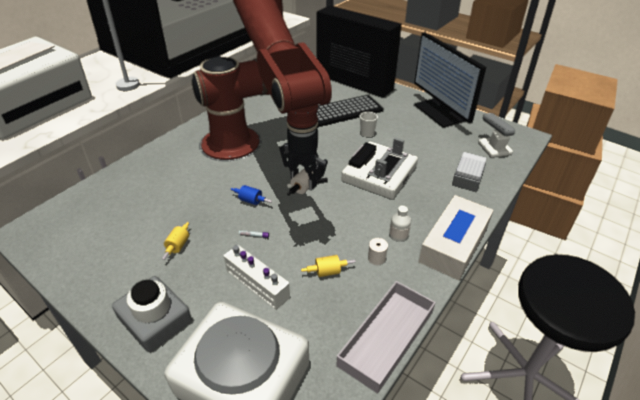

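```bash
python3 - <<'E'
from h import *
np.set_printoptions(precision=4,suppress=True)
w=np.load('wrist2.npy',allow_pickle=True).item();d=np.load('side2.npy',allow_pickle=True).item();s=np.load('scene2.npy',allow_pickle=True).item()
st=state();t=st['tool_pos'];a=np.radians(91.6);ax=np.array([np.cos(a),np.sin(a),0])
for dz in [0,-.0027,-.005]:
    X=t+ax*.0775+[0,0,dz];Y=t-ax*.0715+[0,0,dz]
    print(dz,proj(w,X),proj(d,X),proj(s,Y),plane(w,(314,82.5),t[2]+dz)-t)
u,v=proj(d,t+ax*.0775)[0];a1=cv2.imread('pics/side2.png');u=int(u);v=int(v)
c1=a1[v-35:v+35,u-45:u+45];x0=(u-45,v-35)
u,v=proj(s,t-ax*.0715)[0];u=int(u);v=int(v);a2=cv2.imread('pics/scene2.png')
c2=a2[v-35:v+35,u-45:u+45];print(x0,(u-45,v-35))
cv2.imwrite('pics/crop2.png',cv2.resize(np.vstack([c1,c2]),None,fx=4.2,fy=4.2,interpolation=cv2.INTER_CUBIC))
E
```

```text
0 [[303.1842  82.9132]] [[325.9413 164.7537]] [[286.2627 194.0378]] [0.002  0.0777 0.    ]
-0.0027 [[303.3397  83.3202]] [[325.9203 165.5197]] [[286.3075 194.8455]] [ 0.002   0.0779 -0.0027]
-0.005 [[303.4673  83.654 ]] [[325.9024 166.1708]] [[286.3456 195.5315]] [ 0.0021  0.078  -0.005 ]
(280, 129) (241, 159)
```

View pics/crop2.png

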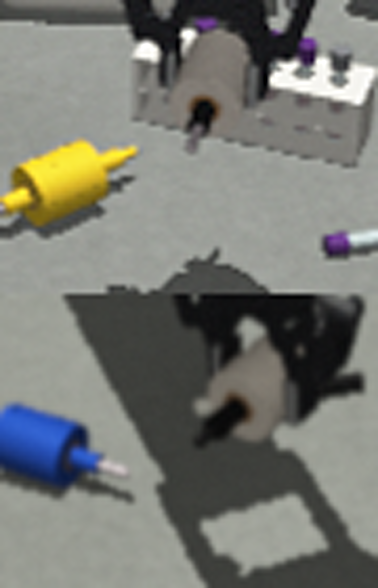

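Call:
{"method": "servo_tool", "body": {
  "deltas": [
    [[45, -6, 50, 15, 0], [45, -14, 105, 35, 0], [45, -22, 160, 50, 0], [45, -30, 215, 50, 0], [45, -36, 270, 50, 0]]
  ]
}}

```text
time: 4.47
tool_pos: [0.4737, 0.0672, 0.2478]
tool_rot: [-0.001, 0.697, 0.717, -0.001]
contact_force: [1.3, 0.1, -2.6]
gripper_width: 0.568
```

Call:
{"method": "servo_tool", "body": {
  "deltas": [
    [[45, 0, 45, 0, 0], [45, 0, 64, 0, 0], [45, 0, 64, 0, 0], [45, 0, 64, 0, 0], [45, 0, 64, 0, 0]]
  ]
}}

```text
time: 5.1
tool_pos: [0.4752, 0.1286, 0.2497]
tool_rot: [-0.0, 0.697, 0.717, -0.001]
contact_force: [-0.1, -0.8, -1.8]
gripper_width: 0.568
```

Call:
{"method": "servo_tool", "body": {
  "deltas": [
    [[45, 0, 0, 0, 0], [45, 0, 0, 0, 0], [45, 0, 0, 0, 0], [45, 0, 0, 0, 0]]
  ]
}}

```text
time: 5.6
tool_pos: [0.4754, 0.1295, 0.2504]
tool_rot: [0.0, 0.697, 0.717, 0.0]
contact_force: [-0.5, 0.5, -0.9]
gripper_width: 0.571
```

```bash
python3 - <<'E'
from h import *
for n in ['wrist']:
    c=calibration(n);st=state();f=grab_frame(n);cv2.imwrite(f'pics/{n}3.png',f[:,:,::-1]);np.save(f'{n}3.npy',c)
print(st['time'],st['tool_pos'],st['tool_rot'],st['contact_force'],st['ft_torque']);print(c['world_from_camera'])
st=state();print(st['time'],st['tool_pos'],st['tool_rot'])
E
```

```text
5.6 [0.47538284 0.12946026 0.25038387] [2.11888123e-05 6.96777180e-01 7.17287640e-01 5.18337492e-05] [-0.51791023  0.46843383 -0.8792404 ] [-0.02325206  0.02383525  0.01252622]
[[ 0.99956252  0.02791686  0.00976781  0.4739935 ]
 [ 0.02954087 -0.95852099 -0.28348696  0.20081666]
 [ 0.00144859  0.28365149 -0.95892634  0.3734732 ]
 [ 0.          0.          0.          1.        ]]
5.65 [0.47537415 0.12948046 0.25033111] [2.66770596e-05 6.96745341e-01 7.17318568e-01 3.23489274e-05]
```

View pics/wrist3.png

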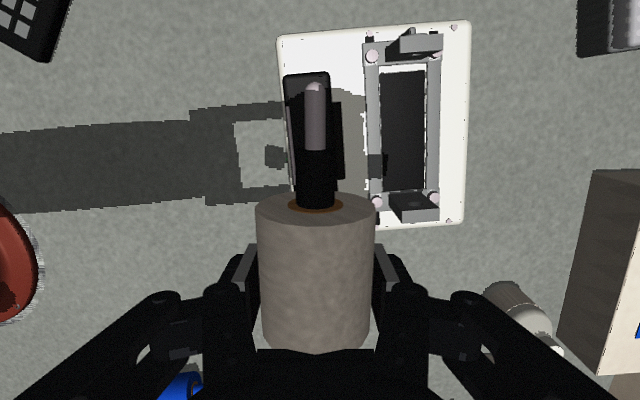

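The wrist view shows the printer beside the held roll. The left cheek is near (415,42) and the right cheek near (414,207). I'll zoom in for the top edges.

```bash
python3 - <<'E'
import cv2,numpy as np
a=cv2.imread('pics/wrist3.png')
b=cv2.convertScaleAbs(a,alpha=1.8)
c=np.hstack([cv2.resize(b[20:65,360:450],None,fx=4.4,fy=8.8,interpolation=0)[:400],cv2.resize(b[180:225,365:455],None,fx=4.4,fy=8.8,interpolation=0)[:400]])
for i in range(0,90,10):
    for o in (0,396): cv2.putText(c,str(i+(360 if o==0 else 365)),(o+int(i*4.4),10),0,.3,(0,0,255));cv2.line(c,(o+int(i*4.4),12),(o+int(i*4.4),18),(0,0,255))
for j in range(0,45,5):
    for o,r in ((0,20),(396,180)): cv2.putText(c,str(j+r),(o,int(j*8.8)+4),0,.3,(0,255,0))
cv2.imwrite('pics/c3.png',c)
E
```

```text
(no output)
```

View pics/c3.png

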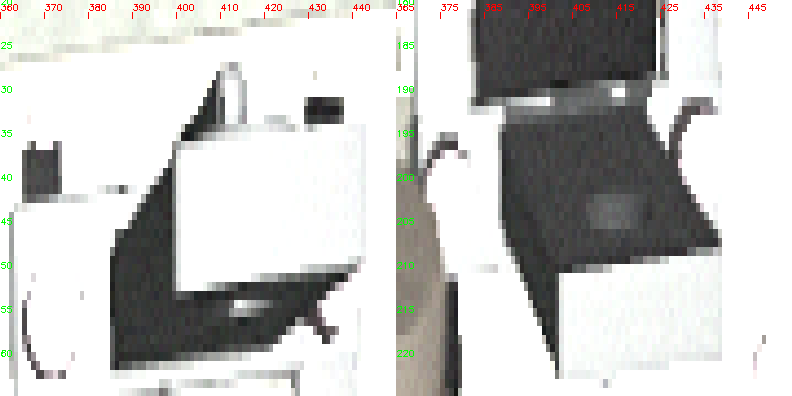

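```bash
python3 - <<'E'
from h import *
np.set_printoptions(precision=4,suppress=True)
w=np.load('wrist3.npy',allow_pickle=True).item()
z=.105
L=[plane(w,p,z) for p in [(398,53.3),(441.5,49.8),(398,36),(441.5,33.3)]]
R=[plane(w,p,z) for p in [(402,210.5),(439.3,208),(402,222.7),(439,220.5)]]
for q in L+R: print(q)
li=(L[0]+L[1])/2;ri=(R[0]+R[1])/2;d=li-ri
print('L inner',li,'R inner',ri,'gap',np.linalg.norm(d),'ang',np.degrees(np.arctan2(d[1],d[0])), [np.degrees(np.arctan2(*(b-a)[1::-1])) for a,b in [(L[0],L[1]),(R[0],R[1]),(R[2],R[3])]])
t=np.array([.4754,.1295,.2504])
for dz in (0,-.0027): print('tip rel',plane(w,(314,82.5),t[2]+dz)-t, plane(w,(315.5,205),t[2]+dz)-t)
# roll axis from silhouettes
im=cv2.imread('pics/wrist3.png').astype(int).max(2)
for r in (90,110,125,140,160,180): print(r,im[r,290:342])
E
```

```text
[0.5377 0.242  0.105 ]
[0.5715 0.2459 0.105 ]
[0.5366 0.2543 0.105 ]
[0.5701 0.2577 0.105 ]
[0.554  0.1137 0.105 ]
[0.5871 0.1169 0.105 ]
[0.5553 0.1022 0.105 ]
[0.5885 0.1052 0.105 ]
L inner [0.5546 0.2439 0.105 ] R inner [0.5705 0.1153 0.105 ] gap 0.12960925941290982 ang 97.05338467115679 [np.float64(6.649176097128318), np.float64(5.641422009923957), np.float64(5.162480108795527)]
tip rel [-0.0018  0.0793  0.    ] [0.0001 0.0327 0.    ]
tip rel [-0.0018  0.0794 -0.0027] [ 0.0001  0.0318 -0.0027]
90 [ 53  56  55  54  57  54  58  55  52  57  56  56  55  53  60  59  64  71
  76  77  75  81  82  85  85 141 179 169 141  81  87  84  79  75  70  46
  14  14  14   1   4  91 128 121 123 123 126 127 125 124 125 123]
110 [ 8 18 12 16 17 18 17 12 16 13  8 12 14 14 28 57 73 77 81 80 83 83 88 92
 93 95 95 91 91 87 85 83 77 70 69 45 18 10 14 13 11  5 10 13 11 15 14 15
 17  9  2 70]
125 [74 30 10 15 15 10 10 18 14 18 15 11 18 11 25 56 72 74 79 84 85 87 88 84
 92 93 90 91 92 85 84 82 77 72 67 41 12 15 17  7 11 10 12  7  4 16 14 11
 15  6 12  3]
140 [90 87 57  8 13 11 18 13  9 13 15 17 14  7 19 48 74 74 76 78 85 85 87 92
 89 88 93 89 89 84 90 83 77 71 66 44 13 15 14 14 12  9 14  9 10  8 16 15
 17 15 10  8]
160 [75 59 95 88 58  6 12  7  6  5 10 16 14 10  9  6  9  7  9 13 17 11 10 12
 13  7 16  6 12 15 13 11 10 10 11  6 16 15  8 11  0  8  2  5  8  5 19 14
 12 16 18  8]
180 [142 155  70  61  97  67   4   7   7  14   9   9  11  12   7   9  10  16
   7  13  11   8  12  13   7  12   9   9  13  12  17  17   8  12   8  13
   9  15  14  10   8  15  11  10   9   6  17  88 124 119 123 120]
```

```bash
python3 - <<'E'
from h import *
np.set_printoptions(precision=4,suppress=True)
w=np.load('wrist3.npy',allow_pickle=True).item()
im=cv2.imread('pics/wrist3.png').astype(int)
g=im.max(2)
for r in (206,210,214,220,226,232): print(r,g[r,248:264],g[r,368:384])
for c in (314,318): print(c,g[76:90,c],g[144:156,c],g[190:212,c])
t=np.array([.4754,.1295,.2504]);A=np.radians(91.8);u=np.array([np.cos(A),np.sin(A),0]);v=np.array([u[1],-u[0],0]);k=np.array([0,0,1.])
ph=np.linspace(0,2*np.pi,721)
for dz in (0.001,0,-.0015,-.003,-.0045):
  for off in (.000,.0015,.003):
    c=t+u*off+v*.0008+k*dz
    rim=c+.029*u+.025*(np.cos(ph)[:,None]*v+np.sin(ph)[:,None]*k);p=proj(w,rim)
    i,j=p[:,0].argmin(),p[:,0].argmax()
    b=proj(w,c+.052*u+.008*(np.cos(ph)[:,None]*v+np.sin(ph)[:,None]*k))
    tip=proj(w,c+.077*u)[0]
    print(dz,off,'L',p[i],'R',p[j],'w',p[j,0]-p[i,0],'rimtop',p[:,1].min(),'brl',b[:,1].min(),b[:,0].min(),b[:,0].max(),'tip',tip)
E
```

```text
206 [148 142 142 142 143 142 127  87  78  81  77  75  78  75  75  78] [ 78  74  77  79  77  75 117 187 210 206 209 203 178 151 146 148]
210 [133 143 141 138 146 148 123  70  78  78  82  78  79  82  83  79] [ 80  81  79  78  79  80  76  98 135 151 147 145 145 141 140 137]
214 [140 140 145 144 146 152 127  80  83  83  85  80  78  73  75  75] [ 78  78  79  83  87  93  93  78  47  31  22 164 238 243 240 240]
220 [138 139 139 142 138 145 138 109  84  84  86  86  88  92  93  95] [ 96  97  96  90  91  91  86  69  43  30  24  44 219 246 241 241]
226 [137 134 140 132 136 134 141 123  75  83  88  85  91  93  93  93] [100 102  94  92  85  82  71 148 207 216 227 240 243 242 241 242]
232 [145 146 149 146 144 144 141 129  88  82  83  89  94  94  94  98] [100  96  94  89  90  83  87 131 151 144 143 139 143 141 143 144]
314 [ 45  59  54  55  51  74 137 142 153 170 176 183 194 173] [93 92 92 91 92 98 41  8 14 17 15 14] [15  7 12  5 15 11  2 12 11 11 14  9  4 11 13 14  8 18 12 44 59 52]
318 [ 38  57  54  57  58  53  78 130 141 128 137 146 145 152] [90 87 87 86 89 93 33  1  9 18 15 10] [12 11 10  7 13 
[... 2134 characters left out ...]
207.6242] w 123.19038192549021 rimtop 189.07849244586598 brl 145.87277198287825 294.1230609309482 334.9932463681901 tip [314.407   81.0375]
-0.0045 0.0 L [254.187  213.6159] R [375.2076 213.5168] w 121.02062638129269 rimtop 194.1921387484335 brl 152.55973666325215 294.50219884244245 334.648305930249 tip [314.4275  89.6715]
-0.0045 0.0015 L [253.9788 210.2815] R [375.3998 210.0108] w 121.42093659434533 rimtop 191.2585414985466 brl 149.00869296662685 294.429064288455 334.70432748250596 tip [314.4181  85.5114]
-0.0045 0.003 L [253.7698 206.752 ] R [375.5926 206.4814] w 121.82281039736205 rimtop 188.30925810513799 brl 145.43670164519426 294.3556881595639 334.7604907806156 tip [314.4087  81.3264]
```

```bash
cat > plan.py <<'E'
from h import *
Li=np.array([554.6,243.9]);PA=96.9;S0=91.8;REL=np.array([-1.5,79.3])
uy=np.array([np.cos(np.radians(PA)),np.sin(np.radians(PA))]);ux=np.array([uy[1],-uy[0]])
def tgt(xp,s,th):
    tip=Li+s*uy+xp*ux; a=np.radians(PA-th-S0);R=np.array([[np.cos(a),-np.sin(a)],[np.sin(a),np.cos(a)]])
    return tip-R@REL, np.degrees(a)/6
E
python3 - <<'E'
from plan import *
np.set_printoptions(precision=2,suppress=True)
for a in [(0,-4,14),(0,-4,13),(.3,3,13),(.4,7,11),(.5,9,10),(.5,20,10),(.5,20.5,10),(0,20.5,0),(0,12,0)]: 
    p,t=tgt(*a);print(a,p,'d from now',p-[475.4,129.5],'turn',t)
E
```

```text
(0, -4, 14) [544.29 161.35] d from now [68.89 31.85] turn -1.4833333333333318
(0, -4, 13) [545.67 161.18] d from now [70.27 31.68] turn -1.3166666666666653
(0.3, 3, 13) [545.12 168.16] d from now [69.72 38.66] turn -1.3166666666666653
(0.4, 7, 11) [547.5  171.86] d from now [72.1  42.36] turn -0.983333333333332
(0.5, 9, 10) [548.74 173.76] d from now [73.34 44.26] turn -0.8166666666666652
(0.5, 20, 10) [547.41 184.68] d from now [72.01 55.18] turn -0.8166666666666652
(0.5, 20.5, 10) [547.35 185.17] d from now [71.95 55.67] turn -0.8166666666666652
(0, 20.5, 0) [560.68 185.4 ] d from now [85.28 55.9 ] turn 0.8500000000000014
(0, 12, 0) [561.7  176.96] d from now [86.3  47.46] turn 0.8500000000000014
```

Call:
{"method": "servo_tool", "body": {
  "deltas": [
    [[45, 25, 11, -10, -0.5], [45, 50, 23, -35, -1.1], [45, 69, 32, -70, -1.5], [45, 69, 32, -100, -1.5], [45, 69, 32, -100, -1.5]]
  ]
}}

```text
time: 6.28
tool_pos: [0.5423, 0.1613, 0.1469]
tool_rot: [-0.002, 0.751, 0.661, -0.003]
contact_force: [-0.3, 0.1, -1.1]
gripper_width: 0.568
```

Call:
{"method": "servo_tool", "body": {
  "deltas": [
    [[45, 0, 0, 0, 0], [45, 0, 0, 0, 0], [45, 0, 0, 0, 0], [45, 0, 0, 0, 0]]
  ]
}}

```text
time: 6.78
tool_pos: [0.5447, 0.1615, 0.1511]
tool_rot: [0.0, 0.751, 0.66, 0.001]
contact_force: [0.3, -0.1, -2.6]
gripper_width: 0.567
```

```bash
python3 - <<'E'
from h import *
for n in ['wrist','side']:
    c=calibration(n);st=state();f=grab_frame(n);cv2.imwrite(f'pics/{n}4.png',f[:,:,::-1]);np.save(f'{n}4.npy',c)
print(st['time'],st['tool_pos'],st['tool_rot'],st['contact_force'],st['ft_torque'])
a=cv2.imread('pics/side4.png')[225:325,225:345];b=cv2.imread('pics/wrist4.png')
cv2.imwrite('pics/s4.png',cv2.resize(a,None,fx=6,fy=6,interpolation=cv2.INTER_CUBIC)[:600])
E
```

```text
6.825 [0.54454761 0.16150791 0.15085719] [2.42180935e-04 7.50886309e-01 6.60431338e-01 3.73375383e-04] [-0.11975828 -0.50338648 -1.83108584] [-0.02846355  0.03114145 -0.01812434]
```

View pics/s4.png

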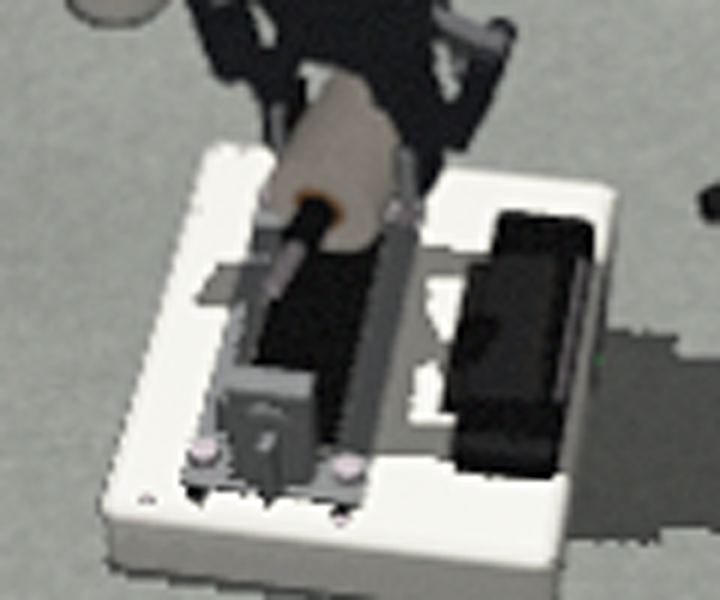

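View pics/wrist4.png

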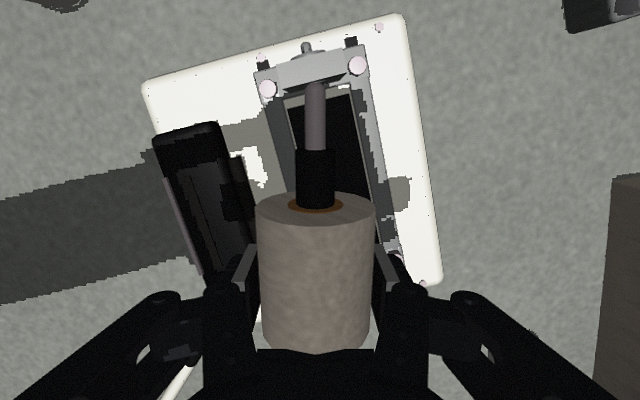

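Both views show the plunger short of the left cheek. In the wrist view the cheek top spans about (275-342, 50-88), behind the tip at (314,83). I'll zoom in to refine.

```bash
python3 - <<'E'
import cv2,numpy as np
a=cv2.imread('pics/wrist4.png')
b=cv2.convertScaleAbs(a,alpha=1.5)[30:105,260:360]
c=cv2.resize(b,None,fx=7.8,fy=7.8,interpolation=0)
for i in range(0,100,10): cv2.putText(c,str(i+260),(int(i*7.8),10),0,.35,(0,0,255));cv2.line(c,(int(i*7.8),12),(int(i*7.8),18),(0,0,255))
for j in range(0,75,5): cv2.putText(c,str(j+30),(0,int(j*7.8)+4),0,.35,(0,255,0))
cv2.imwrite('pics/c4.png',c)
E
```

```text
(no output)
```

View pics/c4.png

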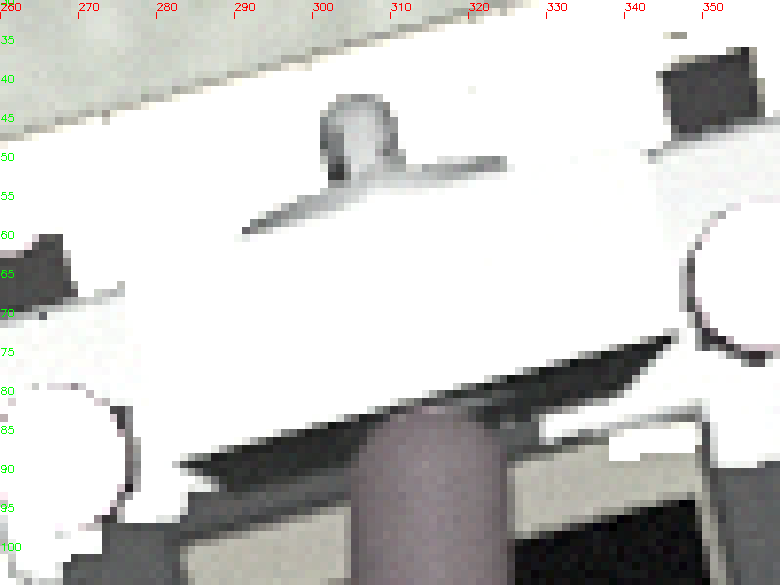

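```bash
python3 - <<'E'
import cv2,numpy as np
a=cv2.imread('pics/wrist4.png').astype(float)
b=np.clip((a-120)*2,0,255).astype(np.uint8)[30:105,260:360]
c=cv2.resize(b,None,fx=7.8,fy=7.8,interpolation=0)
for i in range(0,100,10): cv2.putText(c,str(i+260),(int(i*7.8),10),0,.35,(0,0,255));cv2.line(c,(int(i*7.8),12),(int(i*7.8),18),(0,0,255))
for j in range(0,75,5): cv2.putText(c,str(j+30),(0,int(j*7.8)+4),0,.35,(0,255,0))
cv2.imwrite('pics/c4b.png',c)
E
```

```text
(no output)
```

View pics/c4b.png

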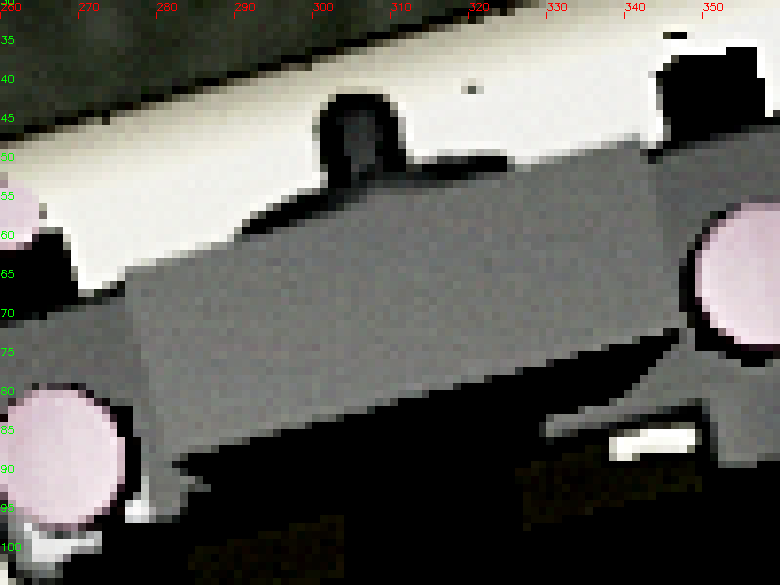

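```bash
python3 - <<'E'
from plan import *
np.set_printoptions(precision=4,suppress=True)
w=np.load('wrist4.npy',allow_pickle=True).item()
P=[plane(w,p,.105) for p in [(280.5,89),(347,73),(276,65),(342.5,48)]]
for p in P: print(p)
print('len',np.linalg.norm(P[0]-P[1]),np.linalg.norm(P[2]-P[3]),'thick',np.linalg.norm(P[0]-P[2]))
print('inner mid',(P[0]+P[1])/2,'ctr',sum(P)/4,'yaw',np.degrees(np.arctan2(*(P[1]-P[0])[1::-1])))
m=(P[0]+P[1])/2
tip=plane(w,(315,82),.1509-.0027)
d=(tip-m)[:2]*1000;print('tip',tip,'tip in printer frame (ux,uy) mm',d@ux,d@uy, 'expected 0,-4')
E
```

```text
[0.5387 0.2424 0.105 ]
[0.5726 0.2457 0.105 ]
[0.5382 0.2538 0.105 ]
[0.5716 0.2574 0.105 ]
len 0.034059053838014816 0.033553346668778995 thick 0.011482505736412935
inner mid [0.5556 0.244  0.105 ] ctr [0.5553 0.2498 0.105 ] yaw 5.568909160030391
tip [0.5558 0.2406 0.1482] tip in printer frame (ux,uy) mm -0.23259279164827928 -3.406079206845084 expected 0,-4
```

Call:
{"method": "servo_tool", "body": {
  "deltas": [
    [[45, 0, 0, -20, 0], [45, 0, 0, -45, 0], [45, 0, 0, -60, 0], [45, 0, 0, -60, 0], [45, 0, 0, -60, 0]]
  ]
}}

```text
time: 7.5
tool_pos: [0.5449, 0.1616, 0.0908]
tool_rot: [0.0, 0.751, 0.66, 0.0]
contact_force: [0.9, -1.2, -1.1]
gripper_width: 0.567
```

```bash
python3 - <<'E'
from h import *
for n in ['wrist','side','scene']:
    c=calibration(n);st=state();f=grab_frame(n);cv2.imwrite(f'pics/{n}5.png',f[:,:,::-1]);np.save(f'{n}5.npy',c)
print(st['time'],st['tool_pos'],st['tool_rot'],st['contact_force'],st['ft_torque'])
A=cv2.imread('pics/side5.png')[230:320,235:325];B=cv2.imread('pics/scene5.png')[125:200,340:430]
C=np.zeros((598,780,3),np.uint8)
A=cv2.resize(A,(390,390),interpolation=cv2.INTER_CUBIC);B=cv2.resize(B,(390,325),interpolation=cv2.INTER_CUBIC)
C[:390,:390]=A;C[:325,390:]=B
W=cv2.imread('pics/wrist5.png')[30:150,250:390];C[390:,:390]=cv2.resize(W,(390,208))
cv2.imwrite('pics/s5.png',C)
E
```

```text
7.6 [0.54524136 0.16166358 0.09148882] [5.67954091e-04 7.50865367e-01 6.60454418e-01 9.16613858e-04] [ 0.1342278   0.06178085 -1.98622906] [ 0.01640868 -0.04283952 -0.0073447 ]
```

View pics/s5.png

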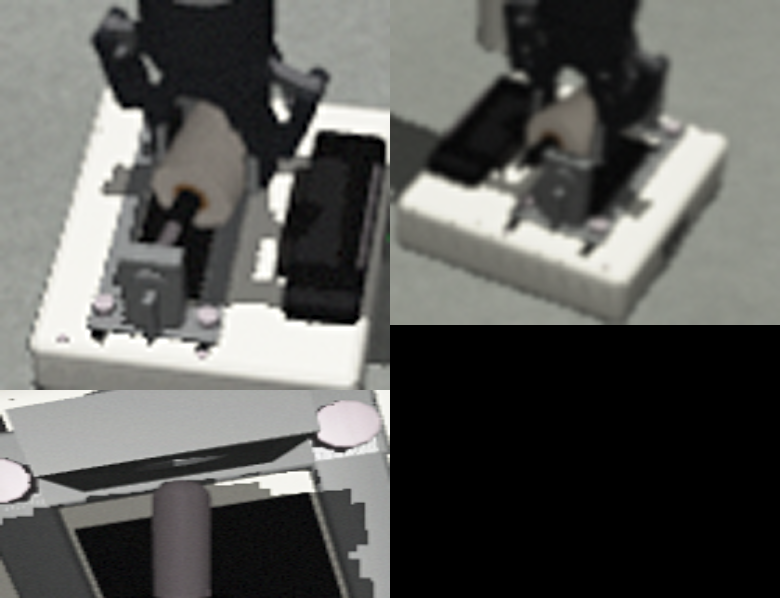

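Call:
{"method": "servo_tool", "body": {
  "deltas": [
    [[45, -0.1, 2, 0, 0], [45, -0.3, 4, 0, 0], [45, -0.5, 6, 0, 0], [45, -0.5, 6, 0, 0]]
  ]
}}

```text
time: 8.15
tool_pos: [0.5438, 0.1677, 0.0903]
tool_rot: [-0.0, 0.751, 0.661, -0.0]
contact_force: [0.5, -0.1, -1.8]
gripper_width: 0.569
```

```bash
python3 - <<'E'
from h import *
for n in ['wrist']:
    c=calibration(n);st=state();f=grab_frame(n);cv2.imwrite(f'pics/{n}6.png',f[:,:,::-1]);np.save(f'{n}6.npy',c)
print(st['time'],st['tool_pos'],st['tool_rot'],st['contact_force'],st['ft_torque'])
W=cv2.imread('pics/wrist6.png')[30:150,240:400];cv2.imwrite('pics/c6.png',cv2.resize(W,None,fx=4.8,fy=4.8))
E
```

```text
8.15 [0.543817   0.16767039 0.09029782] [-7.79005001e-06  7.50779254e-01  6.60553186e-01 -9.47693918e-06] [ 0.45814479 -0.05046032 -1.75921945] [-0.00351736  0.00369712 -0.06289531]
```

View pics/c6.png

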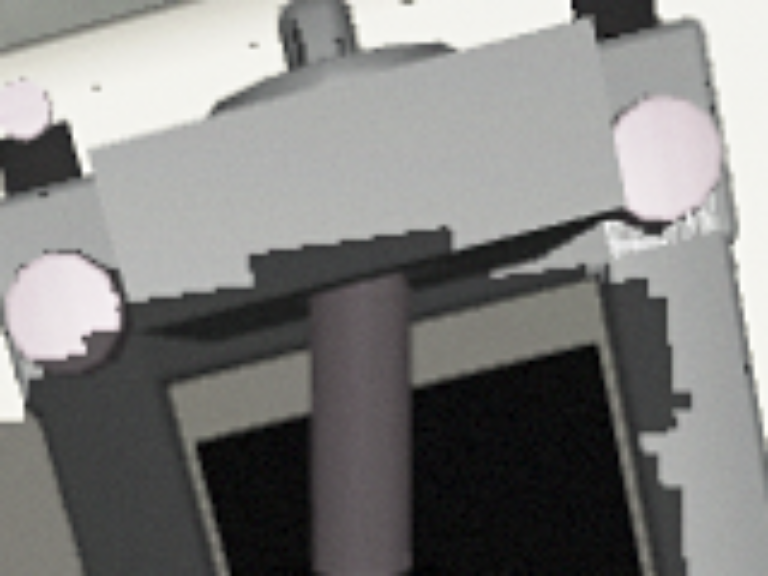

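The plunger tip now meets the cheek's inner edge and is centred on it, with the rod centre at crop x=362 and the cheek centre at about 365. The force is near zero, so it is entering. I go on, easing the yaw.

```bash
python3 - <<'E'
from plan import *
np.set_printoptions(precision=2,suppress=True)
b,t0=tgt(0,2,14)
for a in [(.2,4,13.5),(.3,6,12),(.4,8,11),(.5,9,10),(.5,14,10),(.5,20,10)]:
    p,t=tgt(*a);print(a,p-b,t-t0)
E
```

```text
(0.2, 4, 13.5) [0.64 1.92] 0.08333333333333326
(0.3, 6, 12) [2.57 3.68] 0.33333333333333326
(0.4, 8, 11) [3.8  5.55] 0.4999999999999999
(0.5, 9, 10) [5.16 6.45] 0.6666666666666666
(0.5, 14, 10) [ 4.56 11.41] 0.6666666666666666
(0.5, 20, 10) [ 3.84 17.37] 0.6666666666666666
```

Call:
{"method": "servo_tool", "body": {
  "deltas": [
    [[45, 0.3, 1.0, 0, 0.04], [45, 0.7, 2.0, 0, 0.08], [45, 0.7, 2.0, 0, 0.08]]
  ]
}}

```text
time: 8.57
tool_pos: [0.5446, 0.1695, 0.0903]
tool_rot: [-0.0, 0.748, 0.664, 0.0]
contact_force: [-0.3, 0.6, -1.6]
gripper_width: 0.568
```

Call:
{"method": "servo_tool", "body": {
  "deltas": [
    [[45, 1.0, 0.9, 0, 0.12], [45, 1.9, 1.8, 0, 0.25], [45, 1.9, 1.8, 0, 0.25]]
  ]
}}

```text
time: 8.95
tool_pos: [0.5466, 0.1714, 0.0903]
tool_rot: [-0.0, 0.739, 0.673, 0.0]
contact_force: [-0.8, 1.2, -2.1]
gripper_width: 0.566
```

Call:
{"method": "servo_tool", "body": {
  "deltas": [
    [[45, 0.6, 0.9, 0, 0.08], [45, 1.2, 1.9, 0, 0.17], [45, 1.2, 1.9, 0, 0.17]]
  ]
}}

```text
time: 9.32
tool_pos: [0.5478, 0.173, 0.0904]
tool_rot: [0.0, 0.733, 0.68, -0.0]
contact_force: [1.3, -1.2, -1.2]
gripper_width: 0.564
```

Call:
{"method": "servo_tool", "body": {
  "deltas": [
    [[45, 0.6, 1.0, 0, 0.08], [45, 1.2, 1.9, 0, 0.16], [45, 1.2, 1.9, 0, 0.16], [45, 1.2, 1.9, 0, 0.16]]
  ]
}}

```text
time: 9.82
tool_pos: [0.549, 0.1749, 0.0904]
tool_rot: [0.0, 0.728, 0.686, 0.0]
contact_force: [1.6, -2.6, -2.2]
gripper_width: 0.571
```

```bash
python3 - <<'E'
from h import *
for n in ['wrist']:
    c=calibration(n);st=state();f=grab_frame(n);cv2.imwrite(f'pics/{n}7.png',f[:,:,::-1]);np.save(f'{n}7.npy',c)
print(st['time'],st['tool_pos'],st['tool_rot'],st['contact_force'],st['ft_torque'])
W=cv2.imread('pics/wrist7.png')[30:150,240:400];cv2.imwrite('pics/c7.png',cv2.resize(W,None,fx=4.8,fy=4.8))
E
```

```text
9.825 [0.54903489 0.17493106 0.09035882] [2.16114511e-04 7.27661041e-01 6.85936849e-01 3.91868925e-05] [ 1.64574962 -2.55731392 -2.23258358] [-0.51126422 -0.25398868 -0.14124549]
```

View pics/c7.png

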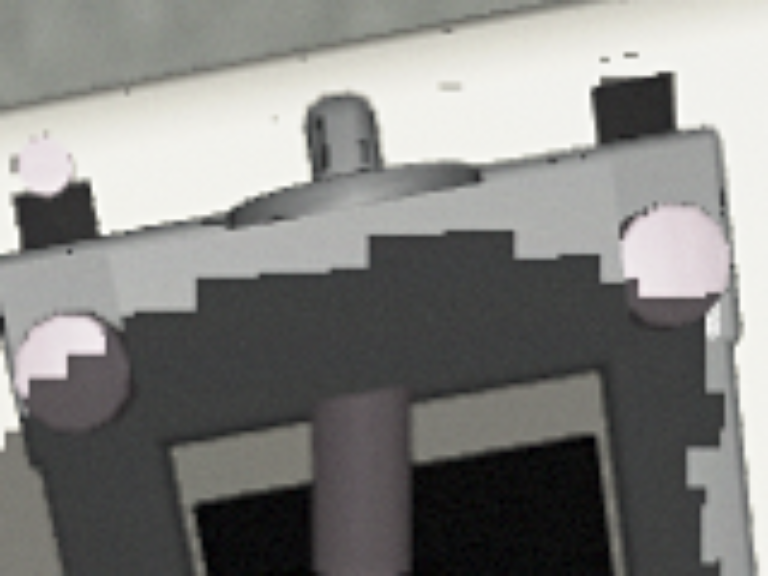

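The rod now disappears under the cheek's edge, so it is in the cup. The force in y of -2.6 N fits about 3 mm of spring. I push on in two parts.

Call:
{"method": "servo_tool", "body": {
  "deltas": [
    [[45, -0.2, 1.5, 0, 0], [45, -0.4, 3.3, 0, 0], [45, -0.6, 5, 0, 0], [45, -0.6, 5, 0, 0]]
  ]
}}

```text
time: 10.38
tool_pos: [0.5489, 0.1794, 0.0906]
tool_rot: [0.001, 0.728, 0.686, -0.0]
contact_force: [2.5, -6.8, -1.9]
gripper_width: 0.564
```

Call:
{"method": "servo_tool", "body": {
  "deltas": [
    [[45, -0.2, 1.5, 0, 0], [45, -0.4, 3.3, 0, 0], [45, -0.6, 5, 0, 0], [45, -0.6, 5, 0, 0], [45, -0.6, 5, 0, 0]]
  ]
}}

```text
time: 11.0
tool_pos: [0.5489, 0.1834, 0.0907]
tool_rot: [0.002, 0.728, 0.686, -0.0]
contact_force: [3.9, -9.4, -2.3]
gripper_width: 0.565
```

```bash
python3 - <<'E'
from h import *
for n in ['wrist','side','scene']:
    c=calibration(n);st=state();f=grab_frame(n);cv2.imwrite(f'pics/{n}8.png',f[:,:,::-1]);np.save(f'{n}8.npy',c)
    print(st['time'],st['tool_pos'],st['tool_rot'],st['contact_force'],st['ft_torque'])
A=cv2.imread('pics/side8.png')[230:320,235:325];B=cv2.imread('pics/scene8.png')[125:200,340:430]
C=np.zeros((598,780,3),np.uint8)
A=cv2.resize(A,(390,390),interpolation=cv2.INTER_CUBIC);B=cv2.resize(B,(390,325),interpolation=cv2.INTER_CUBIC)
C[:390,:390]=A;C[:325,390:]=B
W=cv2.imread('pics/wrist8.png')[40:240,230:420];C[390:,:390]=cv2.resize(W,(390,410))[:208]
cv2.imwrite('pics/s8.png',C)
E
```

```text
11.0 [0.54887081 0.18336279 0.09071833] [ 2.23022948e-03  7.27823056e-01  6.85761296e-01 -2.63338056e-04] [ 3.86511766 -9.41512165 -2.34287193] [-1.55542314 -0.71020503 -0.3764618 ]
11.05 [0.54885097 0.18335287 0.09069556] [ 2.20483358e-03  7.27834087e-01  6.85749669e-01 -2.68938732e-04] [ 4.66690858 -8.92994153 -2.26693763] [-1.60782212 -0.73485503 -0.34934746]
11.1 [0.54885355 0.18334473 0.09069154] [ 2.18533681e-03  7.27845882e-01  6.85737209e-01 -2.77026090e-04] [ 3.99088493 -9.24298597 -1.83102227] [-1.50231368 -0.78381282 -0.35013984]
```

View pics/s8.png

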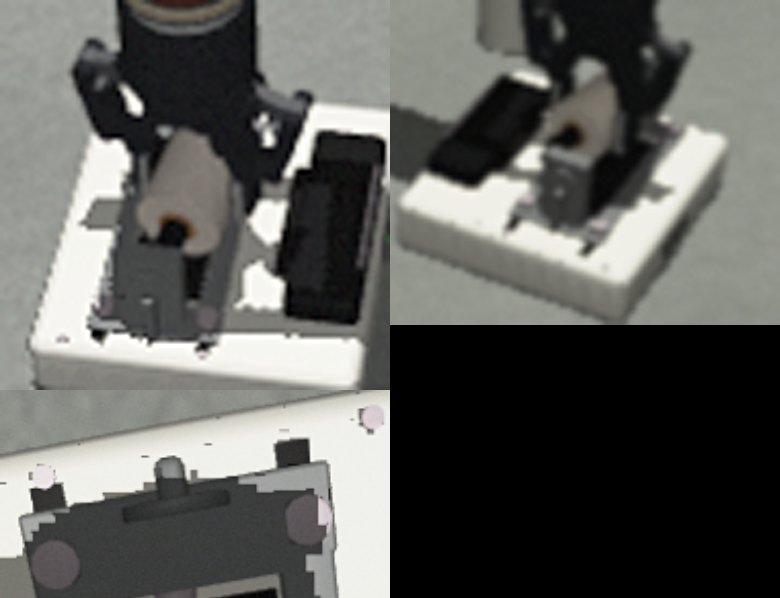

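View pics/wrist8.png

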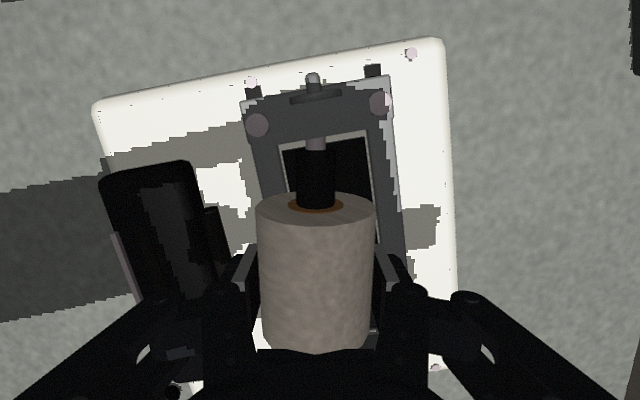

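Call:
{"method": "servo_tool", "body": {
  "deltas": [
    [[45, 0.4, 1.2, 0, 0], [45, 0.6, 2.4, 0, 0], [45, 0.6, 2.4, 0, 0], [45, 0.6, 2.4, 0, 0]]
  ]
}}

```text
time: 11.65
tool_pos: [0.5492, 0.1853, 0.0905]
tool_rot: [0.002, 0.728, 0.686, -0.001]
contact_force: [4.3, -11.0, -2.3]
gripper_width: 0.564
```

```bash
python3 - <<'E'
import plan
from plan import *
np.set_printoptions(precision=2,suppress=True)
b,t0=tgt(.5,20,10)
for a in [(.4,20,7.5),(.25,20,5),(.1,20,2.5),(0,20,0)]:
    p,t=tgt(*a);print(a,p-b,t-t0)
E
```

```text
(0.4, 20, 7.5) [ 3.36 -0.17] 0.41666666666666663
(0.25, 20, 5) [ 6.67 -0.19] 0.8333333333333333
(0.1, 20, 2.5) [ 9.98 -0.06] 1.25
(0, 20, 0) [13.33  0.23] 1.6666666666666665
```

Call:
{"method": "servo_tool", "body": {
  "deltas": [
    [[45, 1.7, -0.1, 0, 0.2], [45, 3.4, -0.1, 0, 0.42], [45, 3.4, -0.1, 0, 0.42], [45, 3.4, -0.1, 0, 0.42]]
  ]
}}

```text
time: 12.15
tool_pos: [0.5523, 0.1852, 0.0904]
tool_rot: [0.002, 0.712, 0.702, -0.001]
contact_force: [2.5, -11.6, -1.2]
gripper_width: 0.568
```

Call:
{"method": "servo_tool", "body": {
  "deltas": [
    [[45, 1.7, 0, 0, 0.2], [45, 3.3, 0, 0, 0.42], [45, 3.3, 0, 0, 0.42], [45, 3.3, 0, 0, 0.42]]
  ]
}}

```text
time: 12.65
tool_pos: [0.5554, 0.1853, 0.0903]
tool_rot: [0.002, 0.697, 0.717, -0.001]
contact_force: [1.7, -11.2, -1.5]
gripper_width: 0.568
```

```bash
python3 - <<'E'
from h import *
for n in ['scene','side']:
    c=calibration(n);st=state();f=grab_frame(n);cv2.imwrite(f'pics/{n}9.png',f[:,:,::-1]);np.save(f'{n}9.npy',c)
    print(st['time'],st['tool_pos'],st['tool_rot'],st['contact_force'],st['ft_torque'])
A=cv2.imread('pics/side9.png')[230:320,235:325];B=cv2.imread('pics/scene9.png')[125:200,340:430]
C=np.zeros((390,780,3),np.uint8)
C[:390,:390]=cv2.resize(A,(390,390),interpolation=cv2.INTER_CUBIC);C[:325,390:]=cv2.resize(B,(390,325),interpolation=cv2.INTER_CUBIC)
cv2.imwrite('pics/s9.png',C)
E
```

```text
12.65 [0.55542187 0.18529227 0.09033368] [ 0.00176496  0.69673155  0.71732835 -0.00143873] [  1.65457871 -11.23442256  -1.46658269] [-1.63715179 -0.42574195 -0.15686755]
12.7 [0.55540412 0.1853133  0.09034641] [ 0.00175158  0.69673878  0.71732132 -0.00146   ] [  3.22032952 -10.33624502  -1.20538539] [-1.63195159 -0.38149018 -0.13408366]
```

View pics/s9.png

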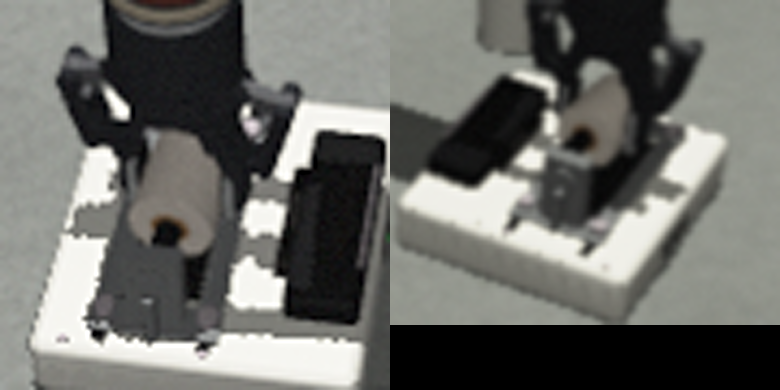

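In the scene crop the pin is now behind (inside) the right cheek at about (568,165). The force shows only the spring. I continue the yaw.

Call:
{"method": "servo_tool", "body": {
  "deltas": [
    [[45, 1.7, 0.1, 0, 0.2], [45, 3.3, 0.1, 0, 0.42], [45, 3.3, 0.1, 0, 0.42], [45, 3.3, 0.1, 0, 0.42]]
  ]
}}

```text
time: 13.25
tool_pos: [0.5585, 0.1854, 0.0903]
tool_rot: [0.002, 0.681, 0.733, -0.002]
contact_force: [2.3, -10.0, -1.7]
gripper_width: 0.569
```

Call:
{"method": "servo_tool", "body": {
  "deltas": [
    [[45, 1.7, 0.2, 0, 0.2], [45, 3.3, 0.3, 0, 0.41], [45, 3.3, 0.3, 0, 0.41], [45, 3.3, 0.3, 0, 0.41]]
  ]
}}

```text
time: 13.75
tool_pos: [0.5616, 0.1857, 0.0902]
tool_rot: [0.001, 0.665, 0.747, -0.002]
contact_force: [2.4, -10.3, -0.5]
gripper_width: 0.569
```

```bash
python3 - <<'E'
from h import *
for n in ['scene','side','wrist']:
    c=calibration(n);st=state();f=grab_frame(n);cv2.imwrite(f'pics/{n}10.png',f[:,:,::-1]);np.save(f'{n}10.npy',c)
    print(st['time'],st['tool_pos'],st['tool_rot'],st['contact_force'],st['ft_torque'])
A=cv2.imread('pics/side10.png')[230:320,235:325];B=cv2.imread('pics/scene10.png')[125:200,340:430]
C=np.zeros((390,780,3),np.uint8)
C[:390,:390]=cv2.resize(A,(390,390),interpolation=cv2.INTER_CUBIC);C[:325,390:]=cv2.resize(B,(390,325),interpolation=cv2.INTER_CUBIC)
cv2.imwrite('pics/s10.png',C)
E
```

```text
13.75 [0.56158995 0.18571703 0.09015409] [ 0.00131901  0.6647293   0.74708055 -0.00196819] [  2.44900265 -10.33540406  -0.46784528] [-1.6189768  -0.19331589  0.03140233]
13.8 [0.56157891 0.18572465 0.09015389] [ 0.00131006  0.66475353  0.74705908 -0.00193855] [  1.95926205 -11.05446136  -1.82221423] [-1.65322507 -0.21616118 -0.00294466]
13.85 [0.5615678  0.18573374 0.0901674 ] [ 0.00131667  0.66473033  0.74707971 -0.00194001] [  1.29913726 -10.46156132  -1.12893313] [-1.60867553 -0.24220477 -0.03804106]
```

View pics/s10.png

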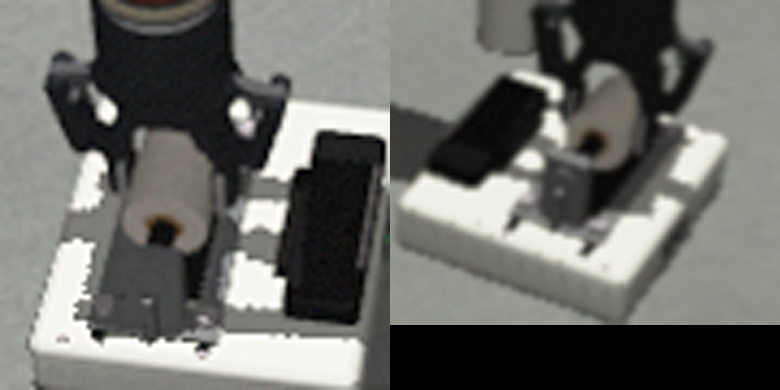

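View pics/wrist10.png

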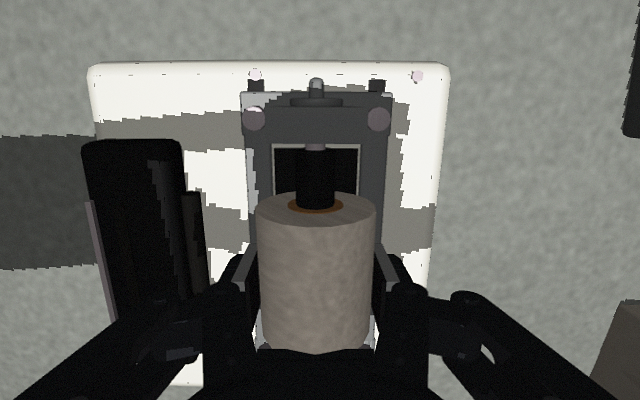

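The wrist view shows the holder square in the image, with its opening from column 273 to 358 (centre 315.7) and the spindle at 315.5, so the yaw and x are aligned. I now back off along the spindle to let the spring drive the pin in.

Call:
{"method": "servo_tool", "body": {
  "deltas": [
    [[45, 0.1, -1, 0, 0], [45, 0.2, -2, 0, 0], [45, 0.35, -3, 0, 0], [45, 0.35, -3, 0, 0]]
  ]
}}

```text
time: 14.4
tool_pos: [0.5619, 0.1832, 0.0902]
tool_rot: [0.001, 0.665, 0.747, -0.001]
contact_force: [2.5, -9.1, -1.5]
gripper_width: 0.562
```

Call:
{"method": "servo_tool", "body": {
  "deltas": [
    [[45, 0.1, -1, 0, 0], [45, 0.2, -2, 0, 0], [45, 0.2, -2, 0, 0], [45, 0.2, -2, 0, 0]]
  ]
}}

```text
time: 14.9
tool_pos: [0.562, 0.1816, 0.0902]
tool_rot: [0.001, 0.665, 0.747, -0.001]
contact_force: [0.9, -7.2, -0.8]
gripper_width: 0.566
```

Call:
{"method": "servo_tool", "body": {
  "deltas": [
    [[45, 0.1, -1, 0, 0], [45, 0.2, -2, 0, 0], [45, 0.2, -2, 0, 0], [45, 0.2, -2, 0, 0]]
  ]
}}

```text
time: 15.4
tool_pos: [0.5622, 0.18, 0.0902]
tool_rot: [0.0, 0.665, 0.747, -0.001]
contact_force: [0.9, -5.6, -1.3]
gripper_width: 0.564
```

Call:
{"method": "servo_tool", "body": {
  "deltas": [
    [[45, 0.1, -0.8, 0, 0], [45, 0.2, -1.5, 0, 0], [45, 0.2, -1.5, 0, 0], [45, 0.2, -1.5, 0, 0]]
  ]
}}

```text
time: 15.9
tool_pos: [0.5624, 0.1788, 0.0902]
tool_rot: [0.0, 0.665, 0.747, -0.001]
contact_force: [0.6, -5.4, -0.2]
gripper_width: 0.567
```

Call:
{"method": "servo_tool", "body": {
  "deltas": [
    [[45, 0.1, -0.8, 0, 0], [45, 0.2, -1.5, 0, 0], [45, 0.2, -1.5, 0, 0], [45, 0.2, -1.5, 0, 0]]
  ]
}}

```text
time: 16.4
tool_pos: [0.5625, 0.1777, 0.0902]
tool_rot: [-0.0, 0.665, 0.747, -0.0]
contact_force: [0.3, -3.8, -2.0]
gripper_width: 0.567
```

Call:
{"method": "servo_tool", "body": {
  "deltas": [
    [[45, 0, -0.5, 0, 0], [45, 0.1, -0.8, 0, 0], [45, 0.1, -0.8, 0, 0], [45, 0.1, -0.8, 0, 0]]
  ]
}}

```text
time: 16.9
tool_pos: [0.5627, 0.177, 0.0902]
tool_rot: [-0.0, 0.665, 0.747, -0.0]
contact_force: [-0.8, -3.7, -1.7]
gripper_width: 0.563
```

```bash
python3 - <<'E'
from h import *
for n in ['scene','side','wrist']:
    c=calibration(n);st=state();f=grab_frame(n);cv2.imwrite(f'pics/{n}11.png',f[:,:,::-1]);np.save(f'{n}11.npy',c)
    print(st['time'],st['tool_pos'],st['contact_force'],st['ft_torque'])
A=cv2.imread('pics/side11.png')[230:320,235:325];B=cv2.imread('pics/scene11.png')[125:200,340:430]
C=np.zeros((390,780,3),np.uint8)
C[:390,:390]=cv2.resize(A,(390,390),interpolation=cv2.INTER_CUBIC);C[:325,390:]=cv2.resize(B,(390,325),interpolation=cv2.INTER_CUBIC)
cv2.imwrite('pics/s11.png',C)
E
```

```text
16.9 [0.56268141 0.17704746 0.09022502] [-0.79811106 -3.71073449 -1.68742291] [-0.73327259 -0.03062847  0.03527495]
16.95 [0.56269347 0.17700428 0.09021161] [-0.09890689 -4.07557441 -1.93883444] [-0.66864435 -0.01941673  0.00391349]
17.0 [0.56271332 0.17702471 0.09022481] [-0.50111122 -4.17891409 -1.80755145] [-0.68077987 -0.02954068  0.03672214]
```

View pics/s11.png

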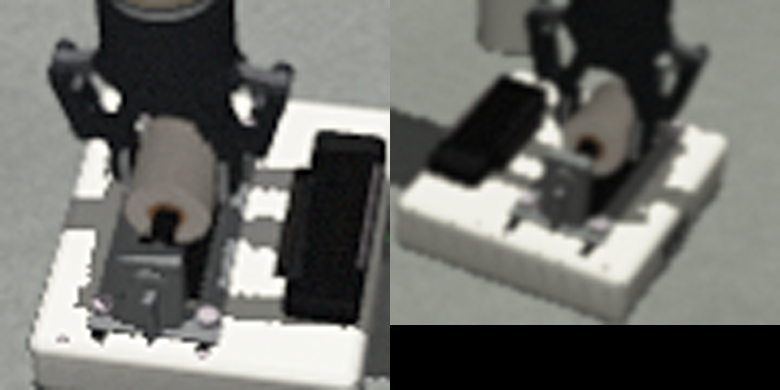

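Call:
{"method": "servo_tool", "body": {
  "deltas": [
    [[45, 0, -0.5, 0, 0], [45, 0.1, -1, 0, 0], [45, 0.1, -1, 0, 0], [45, 0.1, -1, 0, 0]]
  ]
}}

```text
time: 17.55
tool_pos: [0.5628, 0.1764, 0.0902]
tool_rot: [-0.0, 0.665, 0.747, 0.0]
contact_force: [-0.5, -1.3, -2.5]
gripper_width: 0.567
```

The force fell to -1.3 N, so the pin is on its cup bottom. I make a last tiny back-off, then open.

Call:
{"method": "servo_tool", "body": {
  "deltas": [
    [[45, 0, -0.3, 0, 0], [45, 0, -0.3, 0, 0], [52, 0, -0.3, 0, 0], [60, 0, -0.3, 0, 0], [85, 0, -0.3, 0, 0]]
  ]
}}

```text
time: 18.18
tool_pos: [0.5634, 0.1756, 0.0908]
tool_rot: [0.0, 0.665, 0.747, 0.0]
contact_force: [-0.8, -0.7, -0.3]
gripper_width: 0.891
```

Call:
{"method": "servo_tool", "body": {
  "deltas": [
    [[85, 0, 0, 0, 0], [85, 0, 0, 0, 0], [85, 0, 0, 0, 0], [85, 0, 0, 0, 0]]
  ]
}}

```text
time: 18.68
tool_pos: [0.5629, 0.1757, 0.0903]
tool_rot: [-0.0, 0.665, 0.747, -0.0]
contact_force: [0.2, -0.9, -0.5]
gripper_width: 0.995
```

```bash
python3 - <<'E'
from h import *
for n in ['wrist']:
    c=calibration(n);st=state();f=grab_frame(n);cv2.imwrite(f'pics/{n}12.png',f[:,:,::-1]);np.save(f'{n}12.npy',c)
    print(st['time'],st['tool_pos'],st['contact_force'],st['gripper_width'])
E
```

```text
18.675 [0.56289337 0.17569214 0.09028427] [ 0.22936639 -0.93800218 -0.46679003] 0.994537376448686
```

View pics/wrist12.png

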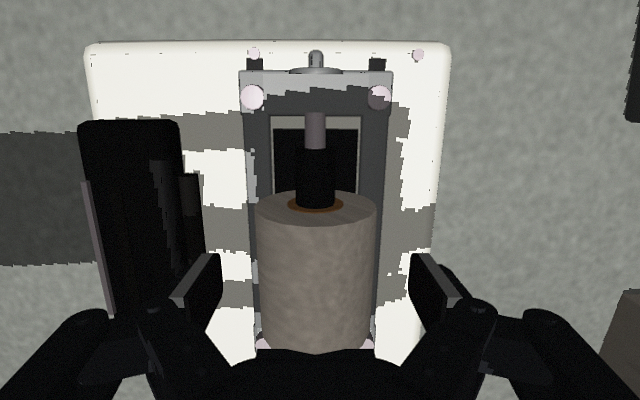

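The jaws are open clear of the roll, with pads at columns 220 and 412 against the roll at 255-376. The roll has stayed put, with the rod in the cup at (315,115). I lift straight up and inspect.

Call:
{"method": "servo_tool", "body": {
  "deltas": [
    [[85, 0, 0, 15, 0], [85, 0, 0, 45, 0], [85, 0, 0, 90, 0], [85, 0, 0, 140, 0], [85, 0, 0, 190, 0]]
  ]
}}

```text
time: 19.35
tool_pos: [0.5628, 0.1757, 0.2833]
tool_rot: [0.0, 0.665, 0.747, 0.001]
contact_force: [1.3, 0.9, -0.9]
gripper_width: 0.999
```

Call:
{"method": "servo_tool", "body": {
  "deltas": [
    [[85, -40, -15, 0, 0], [85, -80, -30, 0, 0], [85, -80, -30, 0, 0], [85, -80, -30, 0, 0]]
  ]
}}

```text
time: 19.85
tool_pos: [0.4834, 0.1458, 0.2815]
tool_rot: [0.001, 0.665, 0.747, 0.001]
contact_force: [1.1, -0.6, -0.2]
gripper_width: 0.993
```

```bash
python3 - <<'E'
from h import *
for n in ['scene','side','wrist']:
    c=calibration(n);st=state();f=grab_frame(n);cv2.imwrite(f'pics/{n}13.png',f[:,:,::-1]);np.save(f'{n}13.npy',c)
    print(st['time'],st['tool_pos'],st['contact_force'])
A=cv2.imread('pics/side13.png')[230:320,235:325];B=cv2.imread('pics/scene13.png')[125:200,340:430]
C=np.zeros((390,780,3),np.uint8)
C[:390,:390]=cv2.resize(A,(390,390),interpolation=cv2.INTER_CUBIC);C[:325,390:]=cv2.resize(B,(390,325),interpolation=cv2.INTER_CUBIC)
cv2.imwrite('pics/s13.png',C)
E
```

```text
19.85 [0.48339628 0.14579127 0.28148803] [ 1.08080388 -0.59366172 -0.15044844]
19.9 [0.48364237 0.14586829 0.28125993] [ 0.57909124 -0.35065057  0.54728441]
19.95 [0.48371034 0.14590632 0.2809704 ] [-0.87725351  0.55912372  0.72017989]
```

View pics/s13.png

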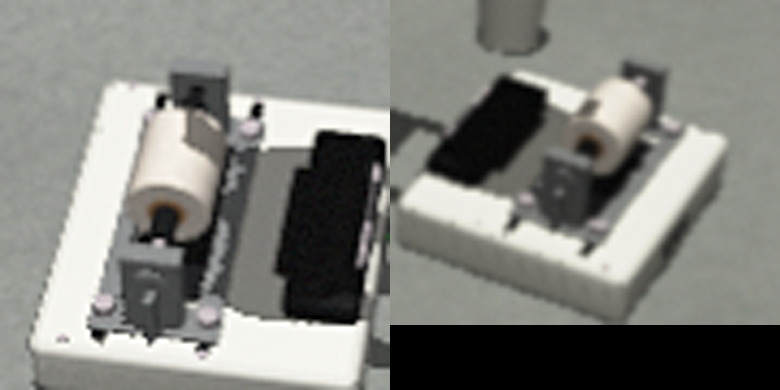

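View pics/wrist13.png

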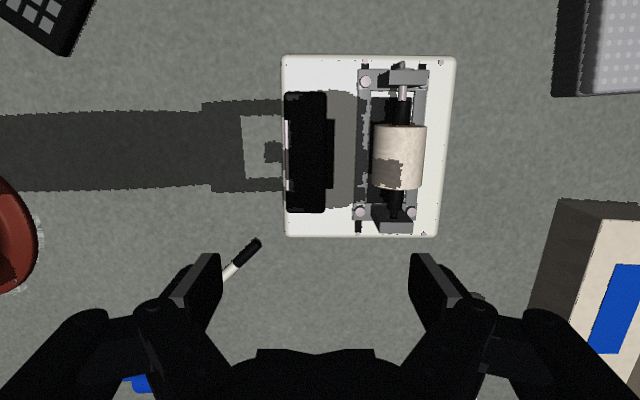

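View pics/scene13.png

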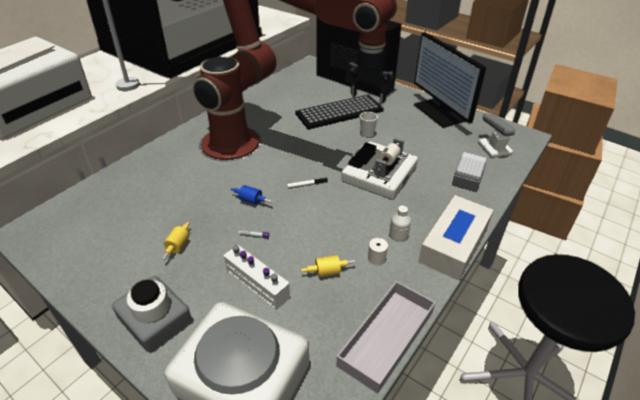

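```bash
python3 - <<'E'
import cv2,numpy as np
a=cv2.imread('pics/wrist13.png')
b=cv2.convertScaleAbs(a,alpha=1.5)[60:240,350:440]
c=cv2.resize(cv2.rotate(b,cv2.ROTATE_90_COUNTERCLOCKWISE),None,fx=4.4,fy=4.4,interpolation=0)
for i in range(0,180,10): cv2.putText(c,str(i+60),(int(i*4.4),10),0,.35,(0,0,255))
for j in range(0,90,10): cv2.putText(c,str(440-j),(0,int(j*4.4)+4),0,.35,(0,255,0))
cv2.imwrite('pics/c13.png',c)
E
```

```text
(no output)
```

View pics/c13.png

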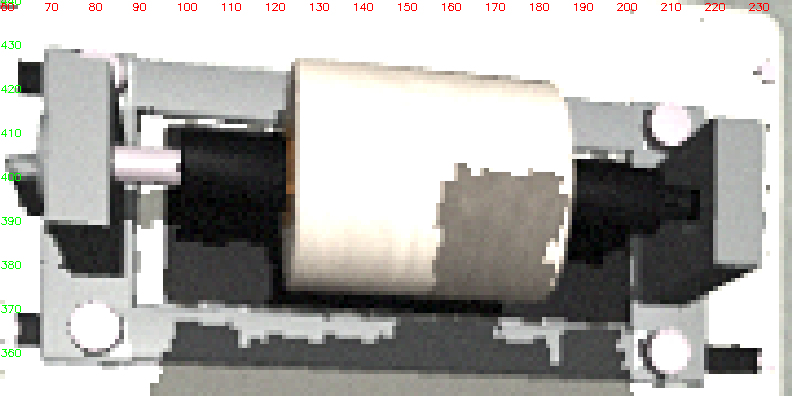

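```bash
python3 - <<'E'
from plan import *
np.set_printoptions(precision=1,suppress=True)
w=np.load('wrist13.npy',allow_pickle=True).item()
f=lambda u,v,z:(plane(w,(u,v),z)[:2]*1000-Li)@np.array([ux,uy]).T
print('L inner',f(410,84,.105),'R inner',f(396,219.5,.105))
for n,u,v,z in [('barrel L',403,98.3,.096),('roll L rim top',401,125,.113),('roll R edge top',398,187,.113),('barrel R top',396,207.5,.095),('rod L',402.5,90,.092),('pin',394.5,213,.092)]: print(n,f(u,v,z))
E
```

```text
L inner [3.7 0.6] R inner [  -0.5 -126.9]
barrel L [  0.6 -11.4]
roll L rim top [ -4.1 -34.6]
roll R edge top [ -3.  -91.6]
barrel R top [   1.3 -117.6]
rod L [ 0.7 -3.9]
pin [   1.  -124.6]
```

```bash
python3 -c "
from plant import *
print(job_done(), state()['time'])"
```

```text
the job is handed in; nothing more can be done
the job is handed in; nothing more can be done
```

The roll is loaded, and I handed the job in at about 20 s of the 72 s allowed.

**What I did:**
- **Grip:** I took the white roll across its diameter.
- **Plunger:** I started it in the left cup with the pin yawed about 14° towards the printer's front. The tool only turns about the vertical, so the pin could not be tilted down. I swung it in past the side of the right cheek instead.
- **Spring:** I pushed it in about 13 mm; the force on the tool was 10–12 N. I then turned the spindle square and backed off so the spring drove the pin home.
- **Release:** The force along the spindle fell steadily, then dropped to about 1 N when the pin reached the bottom of its cup. I opened the jaws and lifted clear.

**Last checks:**
- **Seating:** In the final pictures the spindle spans both cheeks. The gap from barrel to cheek measured about 9.3 mm on the right (9 expected) and about 12 mm on the left (13 expected), so it looks fully seated within about 1 mm.
- **Position:** The spindle lies about 1 mm from the cups' axis in depth. I did not measure its final height.
- **Surroundings:** The bystanders look unmoved in the scene picture, and the robot touches nothing.

**What disagreed:**
- **Cheek faces:** In the last wrist view they came out up to 3 mm from my earlier fix, so I judged seating by the gaps instead of absolute positions.
- **Grip height:** The estimates of how far the spindle sat below the tool ranged from 0 to 4.5 mm. I used 2.7 mm, and the plunger entered its cup without resistance.

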